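Release the pantry bin's drop front with the spring-bar fork

ROBOT

A 6-joint arm with a two-finger parallel gripper is mounted at the origin on the work surface. World frame = base frame: x ahead of the robot, y to its left, z up, the work surface at z = 0. Lengths are in m, angles in rad, forces in N, time in s.
With the tool pointing down it reaches from about 0.425 to 1.125 m from the base axis. Payload 14.9 kg.
Tool frame: the origin (TCP) lies midway between the tips of the shut fingers; the grasp point (between the pads) lies 19 mm behind it; z points along the fingers, y is the line along which they close (so a half turn about z gives the same grasp; the last joint's range is limited). The gripper opens to 91 mm and grips with 3 to 60 N. Pads are 32 mm wide; open, the fingers measure 118 mm over their backs; the gripper's body (76 mm by 178 mm) begins 60 mm behind the grasp point.
Start: joints at [1.163, 0.379, 1.734, -0, 1.028, -0.033], TCP at [0.256, 0.651, 0.214] pointing down, gripper open.
Joint ranges: [-2.77, 2.77], [-0.74, 2.19], [0, 2.66], [-1.06, 4.2], [0.31, 2.87], [-3.08, 3.08]. Speed limits (rad/s): [1.89, 1.89, 2.39, 3.14, 3.14, 3.14].

INTERFACE

Orientations are given as a unit quaternion [w, x, y, z].
In Python, from station import bot gives the robot as it stands. Calls block until the motion is done:
- bot.move_ptp(position, orientation): joint-space move of the TCP to a pose.
- bot.move_l(position, ori=None, feed=0.15, until_force=None): straight line of the TCP; ori=None keeps the orientation; feed is the mean speed in m/s. With until_force (N) it stops when the force on the tool has changed by that much, and returns True; else False.
- bot.goto_joints(angles): joint-space move.
- bot.gripper_to(opening): finger opening in m; the grip force is fixed at half the most; returns when the fingers have stopped.
- bot.hold(seconds).
- bot.solve_ik(position, orientation): joint angles nearest the present ones, or None.
- bot.observe(): the state.
- bot.grab_frame(name): name is "scene" or "top" or "wrist"; returns a dict with "color" (384x512x3 uint8, red, green, blue), "z_map" (384x512 float32, m along the optical axis (not along the pixel's ray), 0 where there is no reading), "fx", "fy", "cx", "cy" (pixels), "origin" and "rotation" of the camera in the world. Camera axes: x right, y down, z forward; pixel columns grow to the right and rows downward; lengths in m; the calibration is good to about 2 mm. A picture is of the moment at which its call begins.
A pose or a line that the arm cannot do raises bot.MotionError and nothing moves.
- bot.sign_off(): hands the job in; it is judged then, once.
Trained networks look in the newest picture that a camera, given by its name, has taken for a name from the list of things; names that differ only in an ending like _2 or _b are one class to them, and where a whole thing is asked for, a point or a joint stands for the part that bears it (a point fixed in the world has none). Each returns a list of dicts, best first, with "confidence" (0 to 1); they miss things now and then, are a little off and sometimes report something else, mostly with a low value. They report only what shows in the picture. A call takes as long as a camera call. They do not tell look-alikes from the thing itself.
- bot.trace(camera, thing): "pixels" (384x512 bool, what is visible of it) and "rect" ([left, top, width, height] in pixels, round what is visible of it).
- bot.spot_point(camera, thing): "point" ([row, column] in pixels: a listed point, or the origin of a listed thing).
The state is a dict: "time": time; "qpos": joint angles; "qd": joint speeds; "joint_torque": joint torques, N m; "tcp_pos": TCP position; "tcp_rot": TCP orientation; "force": force on the tool from outside, world axes, zero at the start; "moment": the same for the moment, N m; "gripper_width": finger opening in m; "grip_force": force on a finger pad.
Only numpy, scipy, OpenCV 4.12 (cv2) and the standard library are available. Lean on these libraries where they do the work, as an engineer would, in place of code of your own. Each camera call takes 0.05 s, during which the arm holds its last target. There are 200 camera calls.

TASK

Pick up the blue-handled forked tool, straddle the steel spring bar on top of the white pantry bin with it, and push the brass collar sideways so that the bar draws out of the red lug and the bin's front drops fully open. Let the bar spring back, then stand the fork upright again on its cork mat. Touch the bin only with the fork, and leave the jars and the tin where they stand.

Things in the scene. Friction and masses are not known exactly. Their poses are not given: they have to be found in the camera images.
- bin: White pantry bin, fixed, 200 wide (y) x 200 deep (x) x 120 high; place and yaw vary. Origin: on the table under its middle, x away from its front (the front looks to -x), y to the left seen from the robot, z up. The spring bar runs along its y at x = -100, z = 155, 35 above the bin's top deck. Two loose containers up to 55 high stand on the deck about 155 behind the bar
- spring_bar (a joint): How far the bar is compressed, m: 0 at rest (its end is 6 mm through the lug), grows as the collar is pushed to the bin's -y, stop at 0.020. Past 0.012 the bar is clear of the lug. Spring: about 2.3 N to start, 4.5 N at 0.015; it returns by itself
- collar_face (a point): On the bar's axis at the pressed face of the brass collar (32 across, 8 thick), which looks to the bin's +y; moves with the bar; axes as the bin's. At rest, from here along +y: 44 of bare bar (diameter 10) for the fork, a guide bracket 44 to 52 (top 15 above the axis), the lug 62 to 68. Along -y: the collar, then the coil spring, then its housing from -46
- drop_front (a joint): Angle of the cream front board, hinged along its lower edge, rad: 0 shut (upright), 1.55 fully open, flat on the table towards the robot. A light spring and its weight open it within about a second once the bar is out of the lug. Open, it reaches 165 mm out in front of the bin
- lug (a point): Centre of the eye (14 x 14 mm) in the red lug, 52 mm tall, 26 mm wide and 6 mm thick, that stands up from the front board's top edge; the bar's end passes through it. Moves with the front
- fork: Loose forked tool, about 0.16 kg, standing on its two tines, 116 mm tall. Origin: centre of its underside; z up the handle, y across the tines, x through its thickness; same when turned half round z. Aluminium yoke 48 (y) x 22 (x), 0 to 56 high; gap between the tines 20 wide, 40 deep, open below. Blue handle 24 x 24, 56 to 116 high. To straddle the bar its x lies along the bar
- fork_gap (a point): Middle of the fork's gap, 18 mm above the tines' lower ends, on the fork's z axis
- mat: Square cork mat 110 x 110 x 4 mm, fixed on the table, left or right of the robot. Origin: centre of its underside; the fork starts within 20 mm of its middle
- sauce_jar: Red jar 66 mm across, 100 high, standing on the table on the side away from the mat; a bystander. Origin: centre of its underside
- spice_jar: Amber spice jar 40 mm across, 55 high, standing on the bin's deck; a bystander. Origin: centre of its underside
- tea_tin: Green tin 52 mm across, 50 high, standing on the bin's deck; a bystander. Origin: centre of its underside
Things that resemble listed ones, but are neither listed nor needed, are in the scene too. Of the things that look like the fork, the larger one is meant.

How it is judged:
On the way, in this order (a step that is already met when the one before it is completed fails the run):
1. the fork, straddling the bar, presses the collar and compresses the spring bar by more than 8 mm (x of fork_gap in the frame of bin between -0.112 and -0.088 m and z of fork_gap in the frame of bin between 0.133 and 0.175 m and value of joint spring_bar above 0.008 m and contact force between fork and bin above 0.5 N), for 0.04 s.
2. the front drops open (more than 1.4 rad) (value of joint drop_front above 1.4 rad), for 0.1 s.
At the end, for the whole second after the job is handed in: The front lies open (more than 1.4 of 1.55 rad), the bar has sprung back to within 3 mm of rest, and the fork stands upright (within 0.1 rad), released and at rest on the cork mat, its middle within 55 mm of the mat's middle (value of joint drop_front above 1.4 rad and value of joint spring_bar below 0.003 m and angle between fork's own z axis and vertical below 0.1 rad and horizontal distance between fork and mat below 0.055 m and z of fork in the frame of mat between 0.001 and 0.008 m and linear speed of fork below 0.02 m/s); the robot touches nothing.
It fails at once if the robot itself (fingers or arm) presses on the bin, its front or its bar with more than 2 N (contact force between any of the fingers, the arm and bin above 2 N).
It fails at once if a jar or the tin is moved more than 20 mm or tipped over (distance of any of sauce_jar, spice_jar, tea_tin from where it was at the start of the episode above 0.02 m or angle between any of sauce_jar, spice_jar, tea_tin's own z axis and vertical above 0.3 rad).
It also fails if it takes over 53 s, if anything falls off the work surface, if the arm or the gripper's body presses on something with over 40 N, if the wrist force passes 120 N, or if a joint passes its speed limit or range.

## Working session

There is one attempt and no reset: what is moved stays moved. The work goes in short steps, each a Python script; the robot and the scene stay as the last script left them, time stands still between calls to the robot, and variables do not carry over. Pictures are saved under pics/ and viewed, at most 10 in all, crops included, and the job is handed in when it is done.

```bash
mkdir -p pics; ls; cat > h.py <<'E'
import numpy as np, cv2
from station import bot
def pts(f,mask=None):
    z=f["z_map"]; v,u=np.indices(z.shape)
    m=(z>0) if mask is None else mask&(z>0)
    z=z[m];P=np.stack([(u[m]-f["cx"])/f["fx"]*z,(v[m]-f["cy"])/f["fy"]*z,z],1)
    return P@np.array(f["rotation"]).T+np.array(f["origin"])
def ray(f,r,c):
    d=np.array([(c-f["cx"])/f["fx"],(r-f["cy"])/f["fy"],1])@np.array(f["rotation"]).T
    return np.array(f["origin"]),d
def atz(f,r,c,z):
    o,d=ray(f,r,c); return o+d*(z-o[2])/d[2]
E
python3 - <<'E'
from h import *
ims=[]
for n in ["scene","top"]:
    f=bot.grab_frame(n); ims.append(f["color"][...,::-1]); print(n,np.round(f["origin"],3),np.round(f["rotation"],3).tolist(),f["fx"])
    for t in ["bin","spring_bar","drop_front","lug","fork","mat","sauce_jar","spice_jar","tea_tin"]:
        for d in bot.trace(n,t)[:3]:
            P=pts(f,d["pixels"]); print(t,round(d["confidence"],2),d["rect"],np.round(np.median(P,0),3),np.round(np.percentile(P,2,axis=0),3),np.round(np.percentile(P,98,axis=0),3)) if len(P) else 0
    for t in ["collar_face","lug","fork","fork_gap","bin","mat"]:
        for d in bot.spot_point(n,t)[:3]: print("pt",t,round(d["confidence"],2),np.round(d["point"],1))
    cv2.imwrite(f"pics/{n}0.png",ims[-1])
print(bot.observe()["time"],bot.observe()["tcp_rot"])
E
```

```text
pics
scene [1.191 0.38  0.599] [-0.229, 0.414, 0.783, -0.404] 364.17658364304714Traceback (most recent call last):
  File "<stdin>", line 7, in <module>
  File "h.py", line 7, in pts
    return P@np.array(f["rotation"]).T+np.array(f["origin"])
           ~^~~~~~~~~~~~~~~~~~~~~~~~~~
ValueError: matmul: Input operand 1 has a mismatch in its core dimension 0, with gufunc signature (n?,k),(k,m?)->(n?,m?) (size 4 is different from 3)
```

Rotation is a quaternion [w,x,y,z].

```bash
sed -i 's/np.array(f\["rotation"\])/Rm(f["rotation"])/' h.py; cat >> h.py <<'E'
from scipy.spatial.transform import Rotation as R
def Rm(q): return R.from_quat(np.roll(q,-1)).as_matrix()
E
python3 - <<'E'
from h import *
for n in ["scene","top"]:
    f=bot.grab_frame(n); print(n,np.round(f["origin"],3),np.round(Rm(f["rotation"]),2).tolist(),f["fx"])
    for t in ["bin","spring_bar","drop_front","lug","fork","mat","sauce_jar","spice_jar","tea_tin"]:
        for d in bot.trace(n,t)[:3]:
            P=pts(f,d["pixels"]); print(t,round(d["confidence"],2),d["rect"],np.round(np.median(P,0),3),np.round(np.percentile(P,2,axis=0),3),np.round(np.percentile(P,98,axis=0),3)) if len(P) else 0
    for t in ["collar_face","lug","fork","fork_gap","bin","mat"]:
        for d in bot.spot_point(n,t)[:3]: print("pt",t,round(d["confidence"],2),np.round(d["point"],1))
    cv2.imwrite(f"pics/{n}0.png",f["color"][...,::-1])
print(bot.observe()["time"],bot.observe()["tcp_rot"])
E
```

```text
scene [1.191 0.38  0.599] [[-0.55, 0.46, -0.69], [0.83, 0.33, -0.44], [0.02, -0.82, -0.57]] 364.17658364304714
bin 0.74 [171.3, 152.5, 131.7, 135.6] [0.708 0.048 0.119] [ 0.565 -0.102  0.005] [0.789 0.117 0.166]
bin 0.16 [255.3, 175.8, 47.8, 62.2] [0.588 0.101 0.119] [ 0.561 -0.005  0.017] [0.597 0.121 0.17 ]
spring_bar 0.67 [255.2, 164.7, 44.7, 24.0] [0.574 0.03  0.159] [ 0.375 -0.074  0.002] [0.589 0.102 0.17 ]
drop_front 0.78 [258.7, 178.8, 45.1, 60.4] [0.588 0.099 0.119] [ 0.562 -0.     0.021] [0.597 0.121 0.17 ]
drop_front 0.24 [256.1, 162.5, 43.5, 25.6] [0.575 0.031 0.159] [ 0.56  -0.013  0.143] [0.589 0.104 0.17 ]
lug 0.96 [256.7, 175.1, 43.0, 66.0] [0.587 0.1   0.119] [ 0.505 -0.008  0.001] [0.597 0.121 0.17 ]
fork 0.73 [377.9, 206.1, 29.3, 45.2] [0.494 0.308 0.06 ] [0.445 0.284 0.005] [0.501 0.33  0.121]
fork 0.47 [404.8, 194.1, 12.5, 35.9] [0.374 0.319 0.046] [0.236 0.304 0.   ] [0.381 0.331 0.08 ]
fork 0.34 [255.8, 164.8, 43.6, 21.2] [0.573 0.028 0.159] [ 0.334 -0.122 -0.   ] [0.587 0.061 0.17 ]
mat 0.73 [359.2, 233.2, 57.3, 44.1] [0.507 0.311 0.004] [0.442 0.255 0.001] [0
[... 1470 characters left out ...]
217.6, 34.6, 24.9] [ 0.464 -0.295  0.097] [ 0.435 -0.33   0.02 ] [ 0.492 -0.272  0.104]
sauce_jar 0.18 [215.6, 178.0, 48.7, 20.2] [0.573 0.067 0.116] [ 0.556 -0.008  0.002] [0.592 0.118 0.171]
spice_jar 0.66 [232.4, 114.9, 18.6, 18.6] [0.728 0.04  0.173] [0.714 0.023 0.129] [0.75  0.058 0.178]
tea_tin 0.66 [265.5, 121.4, 22.7, 23.3] [ 0.709 -0.047  0.169] [ 0.688 -0.07   0.132] [ 0.735 -0.025  0.174]
pt collar_face 0.59 [185.7 244.2]
pt lug 0.61 [182.4 223.8]
pt fork 0.69 [263.7 141.2]
pt fork_gap 0.76 [222.7 144. ]
pt fork_gap 0.56 [262.9 142.1]
pt bin 0.85 [159.3 255.6]
pt mat 0.68 [220.9 143.8]
pt mat 0.52 [156.8 256.1]
1.7 [-1.67176449e-05  1.86307201e-01  9.82491540e-01 -3.48721163e-05]
```

View pics/scene0.png

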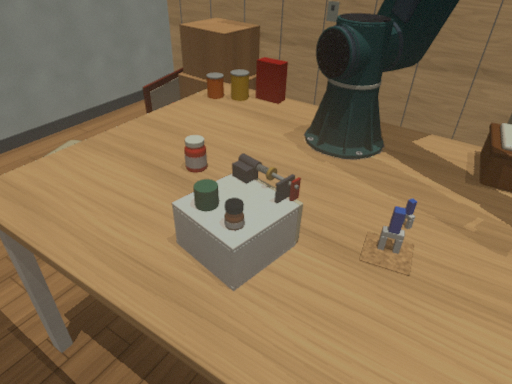

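View pics/top0.png

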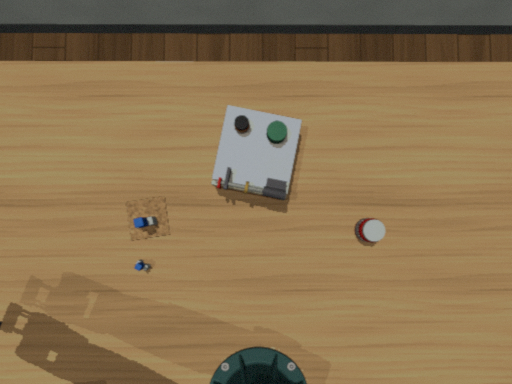

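The scene view shows the bin at (237,225), with the bar and collar along its robot-side edge at (270,175). The large fork stands on the mat at (392,235) and the small look-alike is behind it at (409,212). In the top view the bar runs from the lug at (183,220) past the collar at (186,246) to the housing at (190,275). Next I'll take wrist close-ups.

```bash
python3 - <<'E'
from h import *
import pickle
def down(yaw): # tool z down, tool y axis at angle yaw in world
    y=np.array([np.cos(yaw),np.sin(yaw),0]);z=np.array([0,0,-1.]);x=np.cross(y,z)
    return np.roll(R.from_matrix(np.stack([x,y,z],1)).as_quat(),1)
q=bot.observe()["tcp_rot"]; print("start tool y",Rm(q)[:,1])
F={}
for n,p,yw in [("fork",[.44,.30,.36],None),("bar",[.50,.03,.42],None)]:
    bot.move_ptp(p,q)
    f=bot.grab_frame("wrist"); F[n]=f; cv2.imwrite(f"pics/w_{n}.png",f["color"][...,::-1])
    print(n,np.round(f["origin"],3),np.round(Rm(f["rotation"])[:,2],2),bot.observe()["time"])
    for t in ["fork","mat","spring_bar","bin","drop_front","lug"]:
        for d in bot.trace("wrist",t)[:2]: print(t,round(d["confidence"],2),np.round(d["rect"]))
    for t in ["collar_face","lug","fork","fork_gap"]:
        for d in bot.spot_point("wrist",t)[:2]: print("pt",t,round(d["confidence"],2),np.round(d["point"],1), np.round(atz(f,*d["point"],0.155),4))
pickle.dump(F,open("F.pkl","wb"))
E
python3 -c "
import cv2,numpy as np
cv2.imwrite('pics/w.png',cv2.resize(np.vstack([cv2.imread('pics/w_fork.png'),cv2.imread('pics/w_bar.png')]),(400,600)))"
```

```text
start tool y [ 3.66090497e-01  9.30579251e-01 -7.47523538e-05]
fork [0.376 0.326 0.53 ] [ 0.23 -0.09 -0.97] 3.3083
fork 0.62 [252. 168.  28.  35.]
fork 0.56 [232. 102.  22.  13.]
mat 0.88 [224. 137.  88.  86.]
bin 0.7 [226. 137.  85.  85.]
bin 0.55 [144. 277.  61.  38.]
drop_front 0.7 [149. 275.  37.  41.]
lug 0.65 [147. 276.  40.  42.]
pt lug 0.87 [320.8 155.1] [0.586  0.1005 0.155 ]
pt fork 0.8 [111.2 244.5] [0.3709 0.3188 0.155 ]
pt fork 0.56 [175.6 267.5] [0.4518 0.3168 0.155 ]
pt fork_gap 0.66 [112.2 246.2] [0.3727 0.3202 0.155 ]
pt fork_gap 0.58 [175.3 265.1] [0.4504 0.3142 0.155 ]
bar [0.436 0.056 0.59 ] [ 0.23 -0.09 -0.97] 4.95
fork 0.97 [381.  69.  56.  30.]
fork 0.88 [368.   2.  38.  22.]
mat 0.81 [356.  45.  80.  88.]
spring_bar 0.9 [236. 198.  92.  23.]
bin 0.89 [198. 173. 143. 140.]
drop_front 0.7 [202. 174. 123.  33.]
lug 0.67 [205. 177. 122.  32.]
lug 0.37 [354.  46.  83.  86.]
pt collar_face 0.82 [207.  272.6] [0.5703 0.0359 0.155 ]
pt lug 0.88 [199.8 318.1] [0.584  0.1008 0.155 ]
pt fork 0.93 [ 87.1 395.6] [0.4745 0.2452 0.155 ]
pt fork 0.72 [201.2 318. ] [0.586 0.1   0.155]
pt fork_gap 0.72 [ 82.5 396.1] [0.4691 0.2473 0.155 ]
pt fork_gap 0.58 [ 13.3 381.2] [0.3823 0.2514 0.155 ]
```

View pics/w_fork.png

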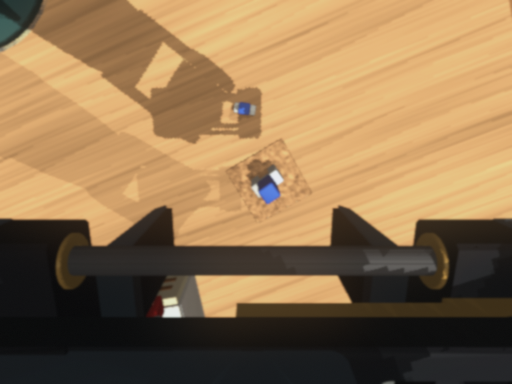

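View pics/w_bar.png

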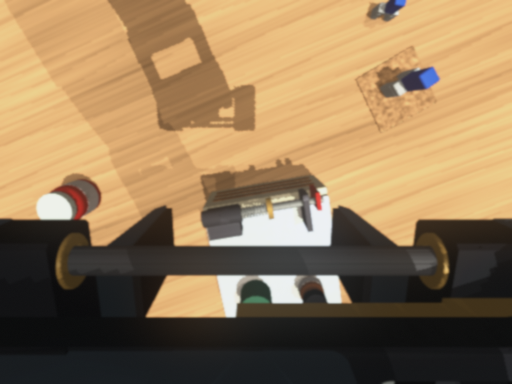

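```bash
cat > m.py <<'E'
from h import *
import pickle
F=pickle.load(open("F.pkl","rb")); F["top"]=bot.grab_frame("top"); F["scene"]=bot.grab_frame("scene")
def rect(P):
    c,s,a=cv2.minAreaRect((P[:,:2]*1000).astype(np.float32)); return np.round(c,1),np.round(s,1),round(a,1)
for n,f in F.items():
    P=pts(f); C=f["color"][f["z_map"]>0].astype(int)
    near=lambda c,r:np.hypot(P[:,0]-c[0],P[:,1]-c[1])<r
    k=near((.49,.305),.06)
    blue=(C[:,2]>C[:,0]+40)
    for nm,m in [("mat",near((.495,.308),.1)&(abs(P[:,2]-.004)<.004)&(C[:,0]-C[:,2]>30)&(C[:,0]<190)),("handle",k&blue&(P[:,2]>.06)),("htop",k&(P[:,2]>.108)),("yoke",k&(P[:,2]>.045)&(P[:,2]<.066)&~blue),
      ("deck",(abs(P[:,2]-.12)<.005)&near((.66,.007),.16)),
      ("brass",near((.571,.036),.03)&(P[:,2]>.14)&(C[:,0]-C[:,2]>60)&(C[:,1]-C[:,2]>25)),
      ("red",near((.585,.1),.03)&(P[:,2]>.125)&(C[:,0]-C[:,1]>60)),
      ("bar",near((.576,.065),.025)&(P[:,2]>.15)&(P[:,2]<.165))]:
        if m.sum()>4: print(n,nm,m.sum(),"mean",np.round(P[m].mean(0),4),"zmax",P[m][:,2].max().round(3),*rect(P[m]))
E
python3 m.py
```

```text
fork mat 907 mean [0.4681 0.2959 0.0032] zmax 0.008 [471.8 305.6] [152.2 112. ] 8.8
fork handle 279 mean [0.4814 0.3096 0.119 ] zmax 0.122 [482.1 309.3] [22.8 22.6] 15.6
fork htop 2125 mean [0.462  0.3396 0.3689] zmax 0.463 [473.1 326.7] [27.3 65.9] 27.6
fork yoke 223 mean [0.4784 0.3115 0.0578] zmax 0.065 [481.9 308.4] [22.9 48. ] 15.0
fork deck 342 mean [0.5925 0.1092 0.1186] zmax 0.124 [589.6 105.2] [42.8 35.4] 65.6
fork red 9 mean [0.5783 0.1015 0.1476] zmax 0.152 [577.6 102.4] [2.7 6.2] 47.4
bar mat 500 mean [0.4728 0.2997 0.0037] zmax 0.008 [489.1 317.5] [101.8 126.6] 8.3
bar handle 270 mean [0.4818 0.3071 0.1194] zmax 0.122 [482.1 307.5] [23.8 22.9] 16.8
bar htop 358 mean [0.4818 0.3056 0.118 ] zmax 0.122 [482.1 307.9] [24.1 24.5] 13.8
bar yoke 229 mean [0.4826 0.2949 0.0572] zmax 0.066 [481.5 307.7] [22.1 48.4] 16.2
bar deck 6056 mean [0.6503 0.0173 0.1192] zmax 0.125 [657.8   6.4] [200.  211.9] 78.5
bar brass 93 mean [0.5661 0.0317 0.1677] zmax 0.172 [568.   31.5] [ 8.2 25. ] 78.4
bar red 89 mean [0.5801 0.0989 0.1687] zmax 0.171 [580.9 100.4] [ 9.6 25. ] 78.7
bar bar 223 me
[... 466 characters left out ...]
] [200.1 195.7] 78.7
scene mat 2663 mean [0.5089 0.3106 0.0026] zmax 0.008 [497.4 308.1] [194.3 198.8] 6.8
scene handle 67 mean [0.488  0.3084 0.1196] zmax 0.122 [486.5 308.1] [19.4 21. ] 14.3
scene htop 124 mean [0.4893 0.3075 0.1171] zmax 0.122 [484.9 306.6] [25.6 24.5] 16.3
scene yoke 201 mean [0.4919 0.3072 0.0562] zmax 0.066 [484.5 306.8] [27.8 48.5] 11.3
scene deck 4163 mean [0.6833 0.0201 0.1202] zmax 0.125 [665.4   3.9] [203.1 220.3] 78.5
scene brass 30 mean [0.5779 0.0295 0.1676] zmax 0.172 [576.1  29.6] [ 6.4 20.1] 84.4
scene red 21 mean [0.5837 0.0981 0.1699] zmax 0.172 [583.8  97.6] [ 5.9 23. ] 83.3
scene bar 73 mean [0.5812 0.0662 0.1581] zmax 0.164 [583.5  64.6] [27.3 46.4] 6.0
```

Measured so far:
- **Fork:** centre (0.4835, 0.307), x axis at 15°.
- **Bin:** yaw −11.5°.
- **Collar face:** about (0.570, 0.035).

I'll grasp the handle along the fork's x, lift it, hover over the bar and check the alignment.

```bash
cat >> h.py <<'E'
def down(deg):
    a=np.radians(deg);y=np.array([np.cos(a),np.sin(a),0]);z=np.array([0,0,-1.]);x=np.cross(y,z)
    return np.roll(R.from_matrix(np.stack([x,y,z],1)).as_quat(),1)
B=np.array([np.cos(np.radians(78.5)),np.sin(np.radians(78.5))])  # bin +y
N=np.array([B[1],-B[0]])                                           # bin +x
COL=np.array([.570,.035])
E
python3 - <<'E'
from h import *
q=down(15.2)
bot.gripper_to(.065)
bot.move_ptp([.4835,.307,.19],q)
print(bot.move_l([.4835,.307,.072],feed=.1,until_force=8))
bot.gripper_to(0.0)
s=bot.observe(); print(s["time"],s["gripper_width"],s["grip_force"],s["tcp_pos"])
bot.move_l([.4835,.307,.30],feed=.15)
h=COL+22e-3*B
bot.move_ptp([*h,.275],down(78.5))
s=bot.observe(); print(s["time"],s["gripper_width"],s["tcp_pos"],Rm(s["tcp_rot"])[:,1],s["qpos"],s["force"])
for n in ["scene","wrist","top"]:
    f=bot.grab_frame(n); cv2.imwrite(f"pics/{n}1.png",f["color"][...,::-1])
    P=pts(f); C=f["color"][f["z_map"]>0].astype(int)
    near=np.hypot(P[:,0]-.575,P[:,1]-.06)<.06
    for nm,m in [("yoke",near&(P[:,2]>.205)&(P[:,2]<.262)&(C.min(1)>80)&(C.max(1)-C.min(1)<40)),("brass",near&(P[:,2]>.14)&(P[:,2]<.18)&(C[:,0]-C[:,2]>60)&(C[:,1]-C[:,2]>25)),("red",near&(P[:,2]>.125)&(P[:,2]<.18)&(C[:,0]-C[:,1]>60))]:
        if m.sum()>4: Q=P[m];print(n,nm,m.sum(),np.round(Q.min(0),3),np.round(Q.max(0),3),"B",np.round(np.percentile((Q[:,:2]-COL)@B*1e3,[2,98]),1),"N",np.round(np.percentile((Q[:,:2]-COL)@N*1e3,[2,98]),1))
E
python3 -c "
import cv2
a=cv2.imread('pics/scene1.png')[90:240,190:350];cv2.imwrite('pics/s1c.png',cv2.resize(a,None,fx=4,fy=4))"
```

```text
False
9.5167 0.023793647778006726 29.999969601631165 [0.48352928 0.30699764 0.07202305]
12.5833 0.02391676202226252 [0.57429816 0.05692186 0.27489273] [1.99979350e-01 9.79800112e-01 1.41419489e-05] [ 5.83732939e-02  1.16168742e-01  1.94617370e+00  8.55384916e-05
  1.07947898e+00 -1.31112655e+00] [ 0.7026728   0.06738818 -1.5253186 ]
scene yoke 267 [0.552 0.041 0.207] [0.601 0.072 0.262] B [12.6 32.8] N [-22.4  24.9]
scene brass 26 [0.564 0.025 0.159] [0.587 0.032 0.171] B [-8.7 -2.1] N [-3.5 17.5]
scene red 14 [0.581 0.095 0.167] [0.595 0.099 0.172] B [62.6 66.5] N [-1.  12.2]
wrist yoke 749 [0.547 0.049 0.209] [0.565 0.073 0.262] B [12.2 33.5] N [-26.3 -13.7]
wrist brass 254 [0.555 0.026 0.159] [0.584 0.037 0.172] B [-7.6 -0.2] N [-13.4  12.7]
wrist red 203 [0.568 0.094 0.147] [0.593 0.103 0.171] B [61.6 67.6] N [-14.2   9.9]
```

View pics/s1c.png

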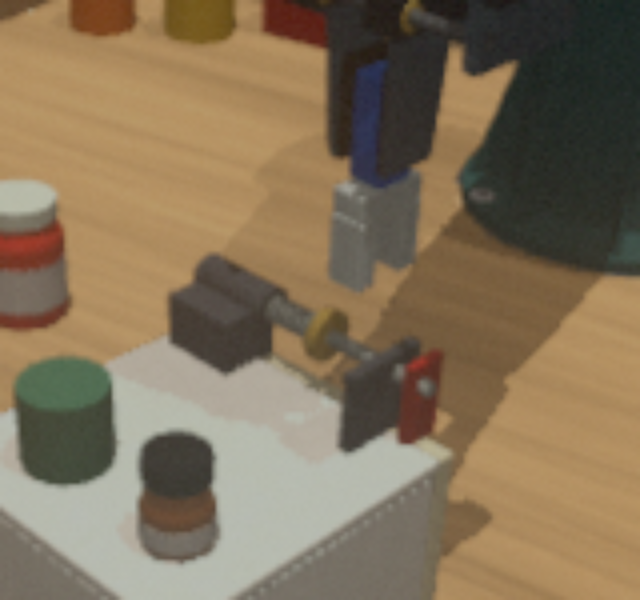

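The crop shows the fork upright in the gripper, hovering over the bare bar between the brass collar (325,333) and the bracket (380,390). Both cameras put it within about 1.5 mm of alignment across the bar, so I'll lower it and push.

```bash
python3 - <<'E'
from h import *
def go(b,z,**k):
    r=bot.move_l([*(COL+b*1e-3*B),z],**k); s=bot.observe(); f=s["force"]
    print(b,z,r,round(s["time"],2),"F along",np.round([f[:2]@B,f[:2]@N,f[2]],2)); return r
if go(22,.207,feed=.05,until_force=4): raise SystemExit
for b in (12,4,0,-3,-5): go(b,.207,feed=.03)
bot.hold(.3)
for n in ("scene",):
    f=bot.grab_frame(n); cv2.imwrite("pics/s2.png",f["color"][...,::-1])
a=f["color"][110:260,190:350,::-1]; cv2.imwrite("pics/s2c.png",cv2.resize(a,None,fx=4,fy=4))
E
```

```text
22 0.207 False 14.24 F along [-0.17  0.32 -1.04]
12 0.207 False 14.72 F along [ 0.23  0.62 -1.61]
4 0.207 False 15.14 F along [ 2.9   0.   -1.38]
0 0.207 False 15.43 F along [ 3.81 -0.48 -1.08]
-3 0.207 False 15.68 F along [ 4.51  0.07 -1.37]
-5 0.207 False 15.93 F along [ 4.01  0.93 -1.18]
```

View pics/s2c.png

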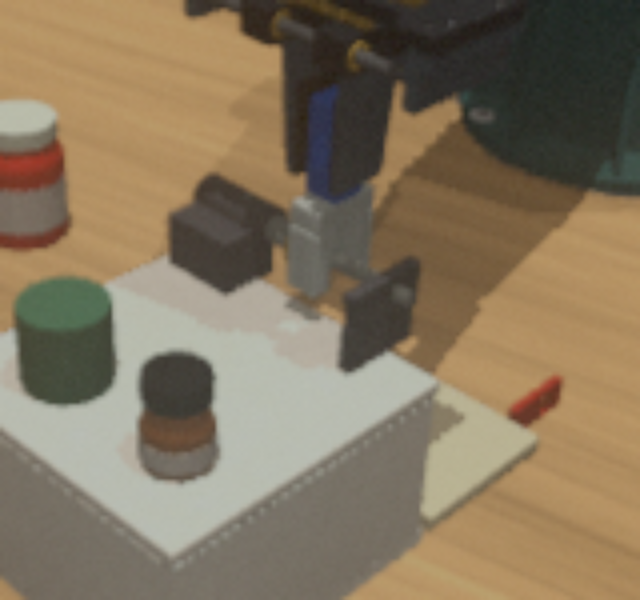

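The front lies flat on the table (red lug at (535,400)). I'll back off, lift, and return the fork to the mat.

```bash
python3 - <<'E'
from h import *
for b in (22,): bot.move_l([*(COL+b*1e-3*B),.207],feed=.05)
bot.hold(.2); print(bot.observe()["force"])
bot.move_l([*(COL+22e-3*B),.29],feed=.08)
q=down(15.2)
bot.move_ptp([.488,.307,.20],q); bot.move_l([.488,.307,.085],feed=.1)
print(bot.move_l([.488,.307,.0705],feed=.02,until_force=3),bot.observe()["tcp_pos"])
bot.gripper_to(.065); bot.hold(.3)
bot.move_l([.488,.307,.19],feed=.1); bot.move_l([.488,.307,.26]); 
print(bot.observe()["time"])
f=bot.grab_frame("scene"); cv2.imwrite("pics/s3.png",cv2.resize(f["color"][120:290,160:440,::-1],None,fx=2.5,fy=2.5))
P=pts(f)
k=np.hypot(P[:,0]-.49,P[:,1]-.307)<.06
for lo,hi in((.112,.13),(.05,.062)):
    m=k&(P[:,2]>lo)&(P[:,2]<hi); print(m.sum(),cv2.minAreaRect((P[m][:,:2]*1000).astype(np.float32)),P[m][:,2].max())
E
```

```text
[-0.25842399  0.17041655 -1.44640697]
True [0.48792341 0.30693036 0.07191171]
24.7083
105 ((489.4808349609375, 306.5758056640625), (24.899662017822266, 23.463306427001953), 14.956079483032227) 0.1220442231774912
146 ((489.42291259765625, 306.44549560546875), (25.530235290527344, 47.81418228149414), 17.614356994628906) 0.061985830884875526
```

View pics/s3.png

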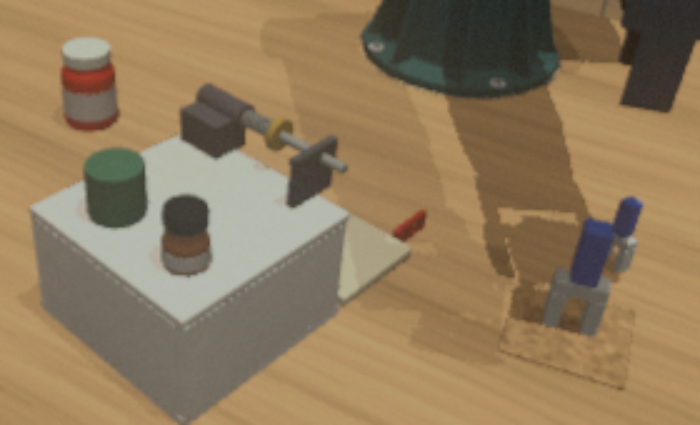

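The fork stands upright on the mat at (575,285), the bar has sprung back with its end out past the bracket at (345,168), and the front is flat. The jars and tin are untouched.

```bash
python3 -c "
from station import bot
print(bot.sign_off())"
```

```text
the job is handed in; nothing more can be done
None
```

I handed the job in at about 25 s of the 53 s allowed: in the last picture the front lies flat open, the bar has sprung back, the fork stands upright near the middle of its mat, and the jars and tin look unmoved; the sign-off call returned no verdict.

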